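# Scoop copper beads into the bowl

### The job

Take the bead scoop off the rack, scoop beads out of the white tray with it and tip at least three of the six into the bowl, then stand the empty scoop upright on the bench. Don't touch the beads with the fingers; every bead must end up in the bowl or in the tray, none on the bench. Leave the bowl and everything else standing where it is.

Things in the scene. Friction and masses are not known exactly. Their poses are not given: they have to be found in the camera images.
- scoop: Steel bead scoop, upright wooden grip, 145 mm tall, ~140 g. Origin: underside, middle of the back edge; z up the handle, open mouth to -x (mm below). Pan 72 wide, flat floor 2 thick from x 0 to the straight lip at -82; sides 2-3 thick, 34 high for x -46 to 0, sloping down from there to the lip; back 45 high. Hangs upright and empty on the rack at first, mouth to the rack's -x. Stands by itself.
- scoop_grip (a point): Point to hold in the scoop's dark wooden grip: 120 mm above the pan's underside, 2 mm in front of the handle's back face. The grip is 22 x 22 mm square and spans heights 85 to 145 mm in the scoop frame; take it from above across its two y sides. Below it the handle is a steel strip 18 mm wide, 4 mm thick.
- scoop_lip (a point): Middle of the scoop's front lip, at the underside (x = -82, y = 0, z = 0 mm in the scoop frame).
- scoop_crook (a point): Middle of the underside of the crook behind the scoop's handle, which rests on the rack's upper bar at first. The crook is a level arm 14 mm wide, underside 72 mm above the pan's underside, reaching 18 mm back from the handle, its end turned down by 18 mm, leaving a 14 mm slot for the bar. Lift 25 mm or more to clear the bar, then draw away to the rack's -x.
- rack: Fixed two-bar rack; origin on the bench below the bars, x to its back (mm below). Wooden base 100 x 250 x 14, x -5 to 95; posts 14 square, 115 tall at y +-112; steel bars along y, 10 thick, upper axis at x 0, height 97, lower at x -4, height 50. Scoop on the -x side at y -60 to -10; cutters fixed at y 72. The bench on the -x side is clear for 170 from the bars.
- rack_bar (a point): Middle of the rack's upper bar, on its axis, 97 mm above the bench.
- tray: Fixed white plastic tray, open on top (mm below). Origin on the bench below the middle of its flat floor; x along it, away from the robot. Floor 8 above the bench, x -95 to 95, inner width 84. Side walls and far wall upright, 4 thick, top at 45. The near end is a ramp rising at 45 degrees from x -95 to the rim at x -132. The beads start at x -85 to -20, by the ramp; the far half is empty.
- bowl: White ceramic bowl, loose, 450 g: rim 150 mm diameter, 55 mm tall, foot 68 mm diameter. Origin at the centre of its underside, z up.
- bead0: Round copper bead 1 of six alike, 20 mm diameter, about 12 g; origin at its centre; rolls only on slopes above about 12 degrees.
- bead1: Round copper bead 2 of six alike, 20 mm diameter, about 12 g; origin at its centre; rolls only on slopes above about 12 degrees.
- bead2: Round copper bead 3 of six alike, 20 mm diameter, about 12 g; origin at its centre; rolls only on slopes above about 12 degrees.
- bead3: Round copper bead 4 of six alike, 20 mm diameter, about 12 g; origin at its centre; rolls only on slopes above about 12 degrees.
- bead4: Round copper bead 5 of six alike, 20 mm diameter, about 12 g; origin at its centre; rolls only on slopes above about 12 degrees.
- bead5: Round copper bead 6 of six alike, 20 mm diameter, about 12 g; origin at its centre; rolls only on slopes above about 12 degrees.
- flux_bottle: White plastic bottle, 60 diameter, 170 tall, at the back of the bench (mm). A bystander; origin at the centre of its underside.
- patina_bottle: Amber glass bottle, 54 diameter, 140 tall, at the back (mm). A bystander; origin at the centre of its underside.
- solder_spool: Metal solder spool lying flat, 56 diameter, 32 tall, between rack and tray, near the robot (mm). A bystander; origin at the centre of its underside.
- lens: Black camera lens standing, 74 diameter, 90 tall, on the left (mm). A bystander; origin at the centre of its underside.
- jar: Small glass jar with lid, 44 diameter, 55 tall, at the back between rack and tray (mm). A bystander; origin at the centre of its underside.
- brush: Flux brush 160 long lying on the bench towards the back (mm). A bystander; origin within it, near its underside.
Mind the look-alikes: they are no part of the job. Leave any blue or green look-alike of the scoop alone.

How it is judged:
By the outcome, as a careful person would: the job done as asked, in the order asked, and still so for the second after the job is handed in, with the robot touching nothing.
It also fails if it takes over 72 s, if anything falls off the work surface, if the arm or the gripper's body presses on something with over 40 N, if the wrist force passes 120 N, or if a joint passes its speed limit or range.

### The arm

A 7-joint arm with a two-finger parallel gripper is mounted at the origin on the work surface. World frame = base frame: x ahead of the robot, y to its left, z up, the work surface at z = 0. Lengths are in mm, angles in rad, forces in N, time in s.
With the tool pointing down it reaches from about 350 to 900 mm from the base axis. Payload 8.1 kg.
Tool frame: the origin (TCP) lies between the finger pads; the fingertips stand 25 mm ahead of it and the grasp point (between the pads) lies 6 mm ahead of it (bot.tip_reach is the distance from the TCP to the fingertips, in mm); z points along the fingers, y is the line along which they close (so a half turn about z gives the same grasp; the last joint's range is limited). The gripper opens to 85 mm and grips with 20 to 120 N. Pads are 22 mm wide; open, the fingers measure 114 mm over their backs; the gripper's body (76 mm by 85 mm) begins 54 mm behind the grasp point. The pads swing forward as they close: fully open they stand 13 mm farther back than shut.
Start: joints at [-1.353, 0.434, 0.025, 1.573, -0.012, 1.134, -0.075], TCP at [197.105, 593.118, 256.323] pointing down, gripper open.
Joint ranges: [-2.62, 2.62], [-0.44, 2.09], [-1.27, 1.32], [0.08, 2.57], [-1.32, 4.46], [0.12, 2], [-2.74, 2.74]. Speed limits (rad/s): [2.22, 2.22, 3.01, 3.01, 3.14, 3.14, 3.14].

### API

Orientations are given as a 3x3 rotation matrix whose columns are the frame's x, y, z axes.
In Python, from bench import bot gives the robot as it stands. Calls block until the motion is done:
- bot.move_ptp(position, orientation): joint-space move of the TCP to a pose.
- bot.line_to(position, rate=150, ori=None, force_limit=None): straight line of the TCP; ori=None keeps the orientation; rate is the mean speed in mm/s. With force_limit (N) it stops when the force on the tool has changed by that much, and returns True; else False.
- bot.goto_joints(angles): joint-space move.
- bot.open() and bot.grab(): open the fingers fully, or close them until they stop; the grip force is fixed at half the most.
- bot.wait(seconds).
- bot.solve_ik(position, orientation): joint angles nearest the present ones, or None.
- bot.get_obs(): the state.
- bot.capture(name): name is "scene" or "top"; returns the picture (400x640x3 uint8, red, green, blue); there is no depth.
- bot.calibration(name): a dict with "fov_y" (degrees; the focal length in pixels is half the picture's height over the tangent of half this angle, whatever the lens; pixels are square), "cx", "cy" (the principal point, pixels), "dist" ([k1, k2, p1, p2, k3] as OpenCV has them; the pictures are not rectified), "extrinsics" (4x4, takes a point from camera to world coordinates). Camera axes: x right, y down, z forward; pixel columns grow to the right and rows downward; lengths in mm; the calibration is good to about 2 mm. A picture is of the moment at which its call begins. calibration takes no time and is no camera call.
A pose or a line that the arm cannot do raises bot.PlanningError and nothing moves.
- bot.sign_off(): hands the job in; it is judged then, once.
Trained networks look in the newest picture that a camera, given by its name, has taken for a name from the list of things; names that differ only in an ending like _2 or _b are one class to them, and where a whole thing is asked for, a point or a joint stands for the part that bears it (a point fixed in the world has none). Each returns a list of dicts, best first, with "conf" (0 to 1); they miss things now and then, are a little off and sometimes report something else, mostly with a low value. They report only what shows in the picture. A call takes as long as a camera call. They do not tell look-alikes from the thing itself.
- bot.outline_of(camera, thing): "mask" (400x640 bool, what is visible of it) and "rect" ([left, top, right, bottom] in pixels, round what is visible of it).
- bot.landmark_of(camera, thing): "position" ([column, row] in pixels: a listed point, or the origin of a listed thing).
The state is a dict: "time_s": time; "joints": joint angles; "qvel": joint speeds; "joint_efforts": joint torques, N m; "ee_pos": TCP position; "tool_rot": TCP orientation; "force": force on the tool from outside, world axes, zero at the start; "ft_torque": the same for the moment, N m; "opening": finger opening in mm; "finger_force": force on a finger pad.
Only numpy, scipy, OpenCV 4.12 (cv2) and the standard library are available. Lean on these libraries where they do the work, as an engineer would, in place of code of your own. Each camera call takes 0.05 s, during which the arm holds its last target. There are 200 camera calls.

## Working session

There is one attempt and no reset: what is moved stays moved. The work goes in short steps, each a Python script; the robot and the scene stay as the last script left them, time stands still between calls to the robot, and variables do not carry over. Pictures are saved under pics/ and viewed, at most 10 in all, crops included, and the job is handed in when it is done.

```bash
mkdir -p pics; ls
cat > h.py <<'E'
import numpy as np, cv2
from bench import bot
def cal(n):
    c=bot.calibration(n); f=200/np.tan(np.radians(c["fov_y"])/2)
    return np.array([[f,0,c["cx"]],[0,f,c["cy"]],[0,0,1]]),np.array(c["dist"],float),np.array(c["extrinsics"],float)
def ray(n,p):
    K,d,E=cal(n); u=cv2.undistortPoints(np.array([[p]],float),K,d)[0,0]
    return E[:3,3],E[:3,:3]@np.array([u[0],u[1],1])
def atz(n,p,z):
    o,v=ray(n,p); return o+v*(z-o[2])/v[2]
def tri(p1,p2,n1="scene",n2="top"):
    o1,v1=ray(n1,p1);o2,v2=ray(n2,p2)
    v1=v1/np.linalg.norm(v1);v2=v2/np.linalg.norm(v2)
    s=np.linalg.lstsq(np.c_[v1,-v2],o2-o1,rcond=None)[0]
    a=o1+s[0]*v1;b=o2+s[1]*v2
    return (a+b)/2,np.linalg.norm(a-b)
def proj(n,P):
    K,d,E=cal(n);W=np.linalg.inv(E)
    return cv2.projectPoints(np.atleast_2d(np.array(P,float)),cv2.Rodrigues(W[:3,:3])[0],W[:3,3],K,d)[0][:,0]
def save(n,name,crop=None,s=1):
    im=bot.capture(n)
    if crop: im=im[crop[1]:crop[3],crop[0]:crop[2]]
    cv2.imwrite("pics/"+name,cv2.resize(im[:,:,::-1],None,fx=s,fy=s,interpolation=cv2.INTER_CUBIC))
E
python3 - <<'E'
from h import *
np.set_printoptions(precision=1,suppress=True)
for n in("scene","top"):
    save(n,n+"0.png"); print(n,cal(n)[2].tolist())
    for t in["scoop","scoop_grip","scoop_lip","scoop_crook","rack","rack_bar","tray","bowl","bead0"]:
        print(t,[(np.round(d["position"],1).tolist(),round(d["conf"],2)) for d in bot.landmark_of(n,t)])
E
```

```text
pics
scene [[-0.7919583585738624, 0.5175567294066225, -0.3239397939909727, 1021.7671877787144], [0.6105309825973839, 0.6648804661695884, -0.4303322960164431, 574.077759946547], [-0.007340134444714442, -0.5385805395222064, -0.8425420611900052, 1320.9462407123108], [0.0, 0.0, 0.0, 1.0]]
scoop [([272.1, 167.6], 0.77), ([315.9, 143.6], 0.75), ([257.9, 127.9], 0.71), ([279.6, 132.8], 0.64), ([308.1, 286.5], 0.46)]
scoop_grip [([256.1, 105.7], 0.74), ([275.9, 109.1], 0.71), ([272.4, 144.9], 0.65), ([320.5, 121.6], 0.63)]
scoop_lip [([290.7, 156.8], 0.92), ([287.8, 142.2], 0.69), ([247.4, 119.1], 0.62), ([334.3, 132.2], 0.56)]
scoop_crook [([262.3, 117.6], 0.84), ([318.5, 131.5], 0.8), ([267.5, 155.0], 0.61), ([275.3, 119.7], 0.59)]
rack []
rack_bar [([280.1, 164.8], 0.85)]
tray [([347.3, 232.5], 0.59)]
bowl [([290.8, 263.4], 0.6), ([387.9, 272.3], 0.59)]
bead0 [([359.9, 223.5], 0.55), ([353.7, 211.0], 0.52), ([363.8, 211.1], 0.52), ([351.7, 222.8], 0.51), ([344.8, 217.6], 0.47)]
top [[0.01523871057825038, -0.996877191627322, 0.07748320148997292, 438.54854977141025], [-0.999836166017517, -0.014435094672102406, 0.010921042312866806, -62.015431539408304], [-0.009768460641488468, -0.07763692971151591, -0.9969338414968489, 1650.1076807644827], [0.0, 0.0, 0.0, 1.0]]
scoop [([394.0, 259.3], 0.88), ([397.0, 199.1], 0.83), ([455.0, 226.3], 0.77), ([382.9, 197.8], 0.35)]
scoop_grip [([461.6, 222.4], 0.93), ([446.8, 235.6], 0.81), ([399.1, 262.6], 0.73), ([396.6, 197.4], 0.69)]
scoop_lip [([392.3, 219.0], 0.95), ([399.5, 280.5], 0.76), ([415.7, 233.1], 0.71), ([472.1, 212.9], 0.71), ([299.5, 154.5], 0.35)]
scoop_crook [([459.9, 221.7], 0.91), ([394.2, 198.0], 0.9), ([398.7, 260.0], 0.85), ([442.6, 236.9], 0.66)]
rack [([383.1, 199.4], 0.69)]
rack_bar [([386.9, 195.9], 0.76)]
tray [([288.7, 213.2], 0.73)]
bowl [([239.5, 212.3], 0.84)]
bead0 []
```

View pics/scene0.png

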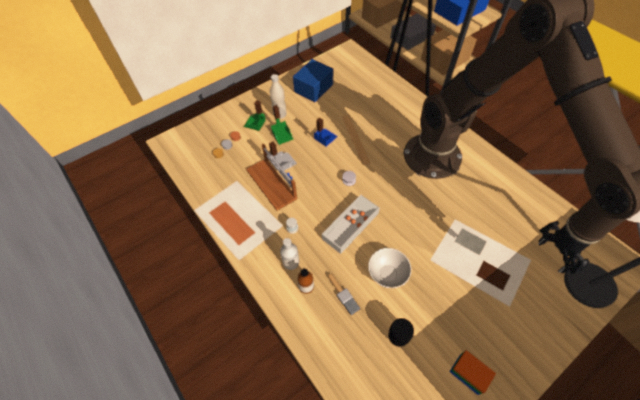

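View pics/top0.png

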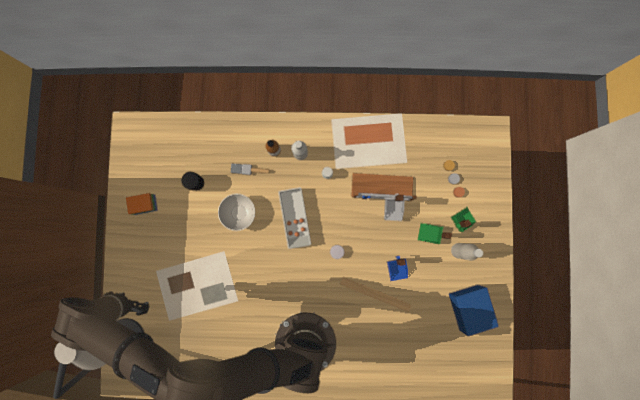

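Steel scoop with the dark grip: scene ≈(280,155), top ≈(396,205), hanging on the rack. Look-alikes are green at top (431,233) and (463,218), and blue at top (397,267). Next is one enlarged crop to confirm the steel one on the rack, then the measurements.

Run:
```python
from h import *
np.set_printoptions(precision=1,suppress=True)
a=bot.capture("scene")[95:215,225:385];b=bot.capture("top")[160:280,265:425]
im=np.vstack([cv2.resize(x,None,fx=2.4*2,fy=2.4*2,interpolation=cv2.INTER_CUBIC)[:] for x in(a,b)])
h=im.shape[0]//2
im=np.hstack([im[:h],im[h:]]);im=cv2.resize(im,(800,int(800*im.shape[0]/im.shape[1])))
cv2.imwrite("pics/c1.png",im[:,:,::-1])
print(cal("top")[0][0,0],cal("scene")[0][0,0])
print("grip",tri([272.4,144.9],[396.6,197.4]),"lip",tri([287.8,142.2],[392.3,219]),"lip2",tri([290.7,156.8],[392.3,219]))
print("crook",tri([267.5,155.0],[394.2,198]),"orig",tri([272.1,167.6],[397,199.1]),"bar",tri([280.1,164.8],[386.9,195.9]))
print("tray",tri([347.3,232.5],[288.7,213.2]),"bowl",tri([387.9,272.3],[239.5,212.3]))
for t,cams in {"rack":("scene","top"),"tray":("scene","top"),"bowl":("scene","top"),"scoop":("top","scene"),"bead0":("top","scene")}.items():
    for n in cams:
        for d in bot.outline_of(n,t):
            m=d["mask"].astype(np.uint8); c=max(cv2.findContours(m,0,2)[0],key=len)
            print(t,n,round(d["conf"],2),d["rect"],"minrect",cv2.minAreaRect(c))
```

```text
403.5513983001566 387.74612448478734
grip (array([ 580.3, -335.9,  175.3]), np.float64(5.784552257685097)) lip (array([ 507.3, -329.8,  144.4]), np.float64(19.284669729419928)) lip2 (array([ 504.9, -342.6,   39.8]), np.float64(2.348257809876147))
crook (array([ 592.9, -345.1,  113.3]), np.float64(28.46944322975013)) orig (array([ 587.8, -367.5,    5.9]), np.float64(1.758575412676139)) bar (array([ 586.4, -308.1,   85.9]), np.float64(13.886625504131823))
tray (array([527.6,  71.6,   0.9]), np.float64(11.972492082821654)) bowl (array([521.8, 280.4,   1.5]), np.float64(5.677851984338458))
rack scene 0.9 [250.8, 143.4, 300.6, 208.8] minrect ((271.8600158691406, 177.48001098632812), (64.20000457763672, 34.0), 53.13010025024414)
rack scene 0.18 [283.6, 216.1, 295.5, 231.1] minrect ((291.5, 225.0), (14.0, 11.0), 90.0)
rack top 0.62 [350.3, 174.4, 415.4, 202.6] minrect ((383.3167724609375, 186.68914794921875), (64.34903717041016, 26.390073776245117), 2.6630005836486816)
tray scene 0.81 [321.8, 197.1, 376.7, 256.4] minrect ((350.7500305175781, 224.25003051757812), (26.870054244995117, 61.5182
[... 1132 characters left out ...]
7739562988281, 115.89725494384766), (16.55211639404297, 29.13172721862793), 24.443954467773438)
scoop scene 0.75 [312.0, 115.1, 336.7, 150.3] minrect ((322.0000305175781, 132.50001525878906), (26.16295051574707, 19.091880798339844), 45.0)
scoop scene 0.67 [269.2, 141.4, 295.5, 170.8] minrect ((279.918212890625, 156.706298828125), (32.80243682861328, 15.730537414550781), 37.5685920715332)
scoop scene 0.64 [270.9, 105.4, 291.4, 141.9] minrect ((277.4000244140625, 124.8000259399414), (38.460365295410156, 17.8885440826416), 63.43495178222656)
scoop scene 0.33 [283.6, 215.5, 297.5, 234.1] minrect ((291.6499938964844, 225.54998779296875), (15.414929389953613, 10.465181350708008), 81.8698959350586)
```

View pics/c1.png

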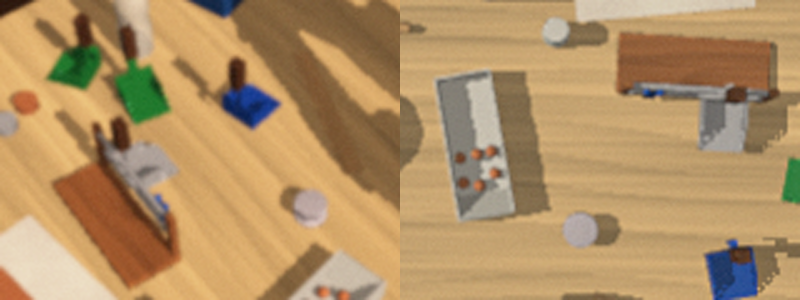

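The crop confirms it: the steel-grey pan with the dark grip hangs on the rack bar, grip at scene ≈(273,148) and top ≈(399,198). The green and blue ones lie elsewhere. I'll fit the models to the masks from both views.

```bash
cat > fit.py <<'E'
from h import *
from scipy.optimize import minimize
def box(x0,x1,y0,y1,z0,z1): return np.array([[x,y,z] for x in(x0,x1) for y in(y0,y1) for z in(z0,z1)],float)
TRAY=[np.array([[x,y,z] for y in(-46,46) for x,z in((-136,45),(-132,45),(-95,0),(99,0),(99,45))],float)]
RACK=[box(-5,95,-125,125,0,14),box(-7,7,-119,-105,0,115),box(-7,7,105,119,0,115),box(-5,5,-112,112,92,102),box(-9,1,-112,112,45,55)]
SCOOP=[np.vstack([box(-46,0,-36,36,0,34),box(-82,-81,-36,36,0,3)]),box(-2,2,-36,36,0,45),box(-4,0,-9,9,0,90),box(-18,4,-11,11,85,145)]
t=np.linspace(0,2*np.pi,40)
BOWL=[np.vstack([np.c_[75*np.cos(t),75*np.sin(t),55+0*t],np.c_[34*np.cos(t),34*np.sin(t),0*t]])]
S=6
def place(P,q):
    c,s=np.cos(q[2]),np.sin(q[2]);z=q[3]
    return P@np.array([[c,s,0],[-s,c,0],[0,0,1]])+[q[0],q[1],z]
def ren(parts,q,n,r):
    m=np.zeros(((r[3]-r[1])*S,(r[2]-r[0])*S),np.uint8)
    for P in parts:
        p=((proj(n,place(P,q))-[r[0],r[1]]+.5)*S)
        cv2.fillConvexPoly(m,cv2.convexHull(np.round(p).astype(np.int32)),1)
    return m
def fit(parts,obs,q0,free=(0,1,2)):
    free=list(free);D=[]
    for n,m in obs:
        ys,xs=np.nonzero(m);r=[xs.min()-12,ys.min()-12,xs.max()+13,ys.max()+13]
        D.append((n,r,cv2.resize(m[r[1]:r[3],r[0]:r[2]].astype(np.float32),None,fx=S,fy=S,interpolation=cv2.INTER_LINEAR)>.5))
    def f(p):
        q=np.array(q0,float);q[free]=p;e=0
        for n,r,M in D:
            R=ren(parts,q,n,r)>0;e+=1-(R&M).sum()/(R|M).sum()
        return e/len(D)
    sc=np.array([8,8,.08,8])[free];p0=np.array(q0,float)[free]
    for _ in range(2):
        r=minimize(f,p0,method="Nelder-Mead",options=dict(initial_simplex=np.vstack([p0]+[p0+np.eye(len(p0))[i]*sc for i in range(len(p0))]),xatol=.02,fatol=1e-5));p0=r.x
    q=np.array(q0,float);q[free]=p0;return q,r.fun
def mask(n,t,near):
    L=[d for d in bot.outline_of(n,t) if np.hypot((d["rect"][0]+d["rect"][2])/2-near[0],(d["rect"][1]+d["rect"][3])/2-near[1])<14]
    return L[0]["mask"] if L else None
E
python3 - <<'E'
from fit import *
np.set_printoptions(precision=3,suppress=True)
for n in("scene","top"): bot.capture(n)
T={"tray":(TRAY,(350,226),(295,217),[540,60,.1,0]),"rack":(RACK,(275,176),(383,187),[590,-310,0,0]),"scoop":(SCOOP,(282,156),(394,207),[585,-345,0,30]),"bowl":(BOWL,(389,268),(237,212),[521,280,0,0])}
Q={}
for k,(P,a,b,q) in T.items():
    o=[("scene",mask("scene",k,a)),("top",mask("top",k,b))]
    fr=(0,1,2) if k!="bowl" else (0,1)
    Q[k],e=fit(P,o,q,fr);print(k,Q[k],e)
    print("   +z",*fit(P,o,q,fr+(3,)),"   scene",fit(P,o[:1],q,fr)[0],"top",fit(P,o[1:],q,fr)[0])
np.save("q.npy",Q,allow_pickle=True)
ims=[]
for n,r in(("scene",(245,130,325,190)),("top",(350,165,430,225)),("scene",(315,190,415,295-30)),("top",(215,180,315,255))):
    im=bot.capture(n)[r[1]:r[3],r[0]:r[2]];s=400/im.shape[1]
    im=cv2.resize(im,None,fx=s,fy=s,interpolation=cv2.INTER_CUBIC)
    for k in T:
        for P in T[k][0]:
            p=(proj(n,place(P,Q[k]))-[r[0],r[1]]+.5)*s
            cv2.polylines(im,[cv2.convexHull(np.round(p).astype(np.int32))],True,dict(tray=(255,0,0),rack=(255,255,0),scoop=(0,255,255),bowl=(255,0,255))[k],1)
    ims.append(im[:300])
cv2.imwrite("pics/ov.png",np.vstack([np.hstack(ims[:2]),np.hstack(ims[2:])])[:,:,::-1])
E
```

```text
tray [522.635  54.823   0.202   0.   ] 0.09673529480579479
   +z [520.649  53.517   0.197  -8.653] 0.08206167859426838    scene [521.711  57.192   0.188   0.   ] top [525.152  53.236   0.198   0.   ]Traceback (most recent call last):
  File "<stdin>", line 9, in <module>
  File "fit.py", line 22, in fit
    ys,xs=np.nonzero(m);r=[xs.min()-12,ys.min()-12,xs.max()+13,ys.max()+13]
          ~~~~~~~~~~^^^
    return _wrapfunc(a, 'nonzero')
    return _wrapit(obj, method, *args, **kwds)
    result = getattr(arr, method)(*args, **kwds)
ValueError: Calling nonzero on 0d arrays is not allowed. Use np.atleast_1d(scalar).nonzero() instead.
```

Detection misses now and then, so I'll retry inside `mask` and average several masks.

```bash
python3 - <<'E'
s=open('fit.py').read()
i=s.index("def mask(")
s=s[:i]+'''def mask(n,t,near,want=3):
    A=[]
    for k in range(8):
        bot.capture(n)
        L=[d for d in bot.outline_of(n,t) if np.hypot((d["rect"][0]+d["rect"][2])/2-near[0],(d["rect"][1]+d["rect"][3])/2-near[1])<9]
        if L: A.append(L[0]["mask"])
        if len(A)==want: break
    return np.mean(A,0)>.5
'''
open('fit.py','w').write(s)
E
cat > m.py <<'E'
from fit import *
np.set_printoptions(precision=3,suppress=True)
T={"tray":(TRAY,(350,226),(295,217),[540,60,.1,0]),"rack":(RACK,(275,176),(383,187),[590,-310,0,0]),"scoop":(SCOOP,(282,156),(394,207),[585,-345,0,30]),"bowl":(BOWL,(389,268),(237,212),[521,280,0,0])}
Q={}
for k,(P,a,b,q) in T.items():
    o=[("scene",mask("scene",k,a)),("top",mask("top",k,b))]
    fr=(0,1,2) if k!="bowl" else (0,1)
    Q[k],e=fit(P,o,q,fr);print(k,Q[k],e)
    print("   +z",*fit(P,o,q,fr+(3,)),"   scene",fit(P,o[:1],q,fr)[0],"top",fit(P,o[1:],q,fr)[0])
np.save("q.npy",Q,allow_pickle=True)
ims=[]
for n,r in(("scene",(245,130,325,190)),("top",(350,165,430,225)),("scene",(315,190,415,295-30)),("top",(215,180,315,255))):
    im=bot.capture(n)[r[1]:r[3],r[0]:r[2]];s=400/im.shape[1]
    im=cv2.resize(im,None,fx=s,fy=s,interpolation=cv2.INTER_CUBIC)
    for k in T:
        for P in T[k][0]:
            p=(proj(n,place(P,Q[k]))-[r[0],r[1]]+.5)*s
            cv2.polylines(im,[cv2.convexHull(np.round(p).astype(np.int32))],True,dict(tray=(255,0,0),rack=(255,255,0),scoop=(0,255,255),bowl=(255,0,255))[k],1)
    ims.append(im[:300])
cv2.imwrite("pics/ov.png",np.vstack([np.hstack(ims[:2]),np.hstack(ims[2:])])[:,:,::-1])
E
python3 m.py; python3 -c "
from bench import bot;print(bot.get_obs()['time_s'])"
```

```text
tray [522.357  54.756   0.196   0.   ] 0.09938688628259684
   +z [521.117  53.425   0.191  -9.059] 0.07836840041816334    scene [522.931  57.272   0.189   0.   ] top [521.462  52.505   0.192   0.   ]
rack [ 592.384 -301.488   -0.053    0.   ] 0.08264298899299921
3.1Traceback (most recent call last):
  File "m.py", line 9, in <module>
    print("   +z",*fit(P,o,q,fr+(3,)),"   scene",fit(P,o[:1],q,fr)[0],"top",fit(P,o[1:],q,fr)[0])
                   ~~~^^^^^^^^^^^^^^^
  File "fit.py", line 31, in fit
    r=minimize(f,p0,method="Nelder-Mead",options=dict(initial_simplex=np.vstack([p0]+[p0+np.eye(len(p0))[i]*sc for i in range(len(p0))]),xatol=.02,fatol=1e-5));p0=r.x
    res = _minimize_neldermead(fun, x0, args, callback, bounds=bounds,
                               **options)
    fxr = func(xr)
    fx = function(np.copy(x), *(wrapper_args + args))
  File "fit.py", line 27, in f
    R=ren(parts,q,n,r)>0;e+=1-(R&M).sum()/(R|M).sum()
      ~~~^^^^^^^^^^^^^
  File "fit.py", line 16, in ren
    p=((proj(n,place(P,q))-[r[0],r[1]]+.5)*S)
        ~~~~^^^^^^^^^^^^^^
  File "h.py", line 18, in proj
    K,d,E=cal(n);W=np.linalg.inv(E)
          ~~~^^^
  File "h.py", line 4, in cal
    c=bot.calibration(n); f=200/np.tan(np.radians(c["fov_y"])/2)
ValueError: time passes only in moves, steps and waits
```

```bash
sed -i 's/^def cal(n):/from functools import lru_cache\n@lru_cache(None)\ndef cal(n):/' h.py
sed -i 's/want=3/want=2/' fit.py
sed -i 's/^Q={}/Q={"tray":np.array([522.357,54.756,.194,0])}/; s/^for k,(P,a,b,q) in T.items():/for k,(P,a,b,q) in list(T.items())[1:]:/' m.py
time python3 m.py; python3 -c "
from bench import bot;print(bot.get_obs()['time_s'])"
```

```text
rack [ 592.033 -300.235   -0.062    0.   ] 0.10601252582176623
   +z [ 591.69  -302.708   -0.059   -4.831] 0.09978898983438267    scene [ 592.481 -298.601   -0.066    0.   ] top [ 590.985 -301.723   -0.054    0.   ]
scoop [ 584.07  -344.718   -0.039   30.   ] 0.17555370159890127
   +z [ 584.022 -342.813   -0.049   36.636] 0.1655990709363393    scene [ 581.712 -351.691   -0.135   30.   ] top [ 583.781 -341.588   -0.006   30.   ]
bowl [523.319 282.432   0.      0.   ] 0.07059424543007836
   +z [521.568 282.584   0.     -4.678] 0.0657619005708251    scene [523.68  282.748   0.      0.   ] top [524.318 282.469   0.      0.   ]
4.5
real	0m16.023s
user	0m2.357s
sys	0m0.100s
```

View pics/ov.png

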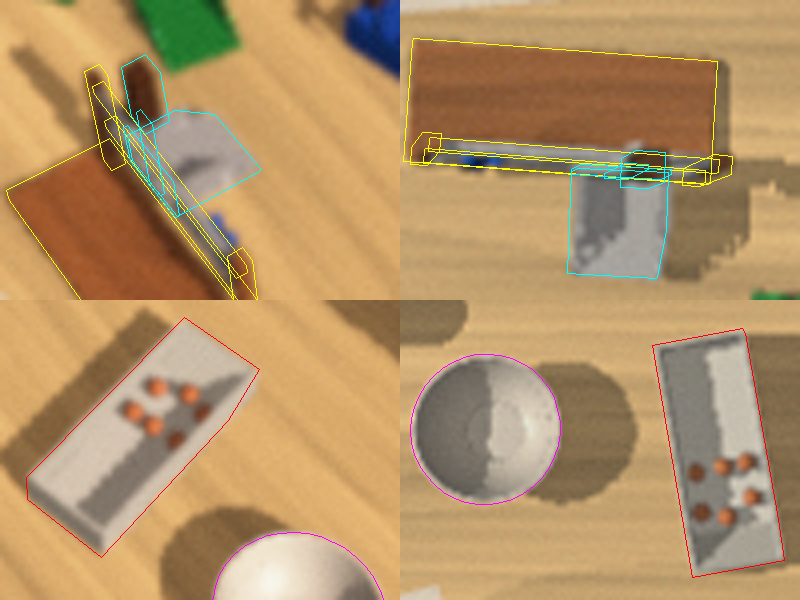

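The overlays agree with the picture: rack, scoop (grip at top ≈(398,197)), tray and bowl outlines all line up. Next I'll check the grip against the network's points, put the beads in tray coordinates and test reach.

```bash
cat > sc.py <<'E'
from fit import *
from scipy.spatial.transform import Rotation as Ro
np.set_printoptions(precision=3,suppress=True)
TR=np.array([522.4,54.8,0]);TY=.194
BOWLP=np.array([523.3,282.4,0])
def sR(psi,th): return Ro.from_euler("ZY",[psi,th]).as_matrix()   # th>0: lip up
FLIP=1
GX=[-2.0,120.0]      # grasp point x,z in scoop frame
def tool(origin,psi,th,flip=None):
    "TCP pose for scoop origin pose"
    f=FLIP if flip is None else flip
    R=sR(psi,th);Rt=R@np.diag([-f,f,-1.]) 
    return np.array(origin)+R@np.array([GX[0],0,GX[1]+6]),Rt
def lip(P,psi,th,flip=None): return tool(np.array(P)-sR(psi,th)@np.array([-82,0,0]),psi,th,flip)
def tw(x,y,z): return TR+np.array([np.cos(TY)*x-np.sin(TY)*y,np.sin(TY)*x+np.cos(TY)*y,z])
E
python3 - <<'E'
from sc import *
ps=-.058;ex=sR(ps,0)[:,0];ey=sR(ps,0)[:,1]
O=np.array([592,-300.8,30])-9*ex-44*ey
print("origin from rack",O)
for nm,l in(("grip",[-2,0,120]),("lip",[-82,0,0]),("griptop",[-2,0,145])):
    P=O+sR(ps,0)@np.array(l);print(nm,P,proj("scene",P),proj("top",P))
print("tri grip crop",tri([273.4,148.2],[398.6,197.2]))
for u,v in[(695,473),(722,466),(745,461),(752,497),(702,512),(725,517)]:
    P=atz("top",[215+(u-400)/4-.5,180+(v-300)/4-.5],18)-TR
    print("bead",np.cos(TY)*P[0]+np.sin(TY)*P[1],-np.sin(TY)*P[0]+np.cos(TY)*P[1])
for f in(1,-1):
    def t(nm,pose):
        q=bot.solve_ik(*pose);print(f,nm,"None" if q is None else np.array(q))
    t("grasp",tool(O,ps,0,f));t("grasp up",tool(O+[0,0,120],ps,0,f));t("away",tool(O+[-110,0,40],ps,0,f))
    t("tray0",lip(tw(5,0,9),TY,0,f));t("tray1",lip(tw(-93,0,9),TY,0,f))
    for th in(.2,.35,.5,.7):t("tray tilt%.2f"%th,lip(tw(-100,0,15),TY,th,f))
    for p in(-1.57,-.8,0,.3,.6,1.2,1.57):
        for th in(.35,-.3,-.9,-1.1):
            t("pour psi%.1f th%.2f"%(p,th),lip(BOWLP+[0,0,70]+30*sR(p,0)[:,0],p,th,f))
E
```

```text
origin from rack [ 580.465 -344.204   30.   ]
grip [ 578.468 -344.088  150.   ] [[273.16  147.772]] [[398.034 197.948]]
lip [ 498.602 -339.451   30.   ] [[292.802 158.035]] [[391.281 220.426]]
griptop [ 578.468 -344.088  175.   ] [[272.39  143.545]] [[399.308 197.335]]
tri grip crop (array([ 579.709, -345.135,  147.825]), np.float64(4.592996635005386))
bead -34.15438391087366 27.552253871987485
bead -32.04087594893979 -0.59038007396056
bead -31.20168929931811 -24.389696585048867
bead -68.26436267508724 -24.993149202312317
bead -74.19316093202762 27.389019629369812
bead -83.27424294886913 5.3809850616786274
1 grasp [-0.032  0.723  0.828  1.603 -0.585  1.08   2.468]
1 grasp up [-0.159  0.724  1.149  1.47  -0.663  1.375  2.535]
1 away [-0.067  0.546  0.908  1.808 -0.497  1.034  2.547]
1 tray0 [-0.333  0.533  0.186  1.758 -0.124  0.863  1.674]
1 tray1 [-0.405  0.401  0.26   2.003 -0.147  0.755  1.707]
1 tray tilt0.20 [-0.343  0.538  0.197  1.81  -0.112  1.006  1.672]
1 tray tilt0.35 [-0.306  0.661  0.158  1.659 -0.093  1.181  1.652]
1 tray tilt0.50 [-0.279  0.786  0.128  1.51  -0.079  1.
[... 3886 characters left out ...]
 -1.201]
-1 pour psi0.6 th-0.90 [ 0.294  0.425 -1.043  2.421  2.526  0.545  2.345]
-1 pour psi0.6 th-1.10 None
-1 pour psi1.2 th0.35 [-1.007  0.884  0.507  1.144 -0.194  1.488 -0.934]
-1 pour psi1.2 th-0.30 [-0.833  0.414  0.385  1.804 -0.501  0.779 -0.535]
-1 pour psi1.2 th-0.90 [ 0.62   0.595 -1.042  2.184 -1.233  0.236  0.602]
-1 pour psi1.2 th-1.10 [ 0.847  0.902 -1.248  2.271  4.432  0.161  1.463]
-1 pour psi1.6 th0.35 [-1.109  0.773  0.428  1.341 -0.044  1.322 -0.741]
-1 pour psi1.6 th-0.30 [-0.752  0.421  0.295  1.776 -0.506  0.879 -0.18 ]
-1 pour psi1.6 th-0.90 [-0.358  0.508  0.358  2.026 -1.285  1.153  0.857]
-1 pour psi1.6 th-1.10 [ 0.259  0.635 -0.319  2.01  -1.205  1.011  0.944]
```

Prediction and measurement agree: grip z ≈148 against 150 expected, and within about 2 mm in xy. Beads are at tray x −83 to −31. Now I'll take the scoop.

Run:
```python
from sc import *
ps=-.058;O=np.array([580.8,-344.4,30.])
bot.open()
p,R=tool(O+[0,0,105],ps,0);bot.move_ptp(p,R);print(bot.get_obs()["time_s"])
p,R=tool(O,ps,0);print("hit",bot.line_to(p,rate=150,force_limit=8))
bot.grab();o=bot.get_obs();print(o["time_s"],o["opening"],o["finger_force"],o["ee_pos"],o["force"])
p,R=tool(O+[0,0,36],ps,0);bot.line_to(p,rate=100)
print(bot.get_obs()["force"])
p,R=tool(O+[0,0,36]-125*sR(ps,0)[:,0],ps,0);bot.line_to(p,rate=120)
o=bot.get_obs();print(o["time_s"],o["opening"],o["force"],o["ft_torque"])
save("scene","g1.png",(225,95,385,215),4)
```

```text
8.2417
hit False
9.6917 21.346848393483594 62.009443044662476 [ 578.966 -344.559  156.49 ] [ 0.435 -0.233  4.396]
[-0.049 -0.312 -1.983]
11.3917 21.419806515380685 [-0.043  0.055 -2.204] [ 0.012 -0.052  0.03 ]
```

View pics/g1.png

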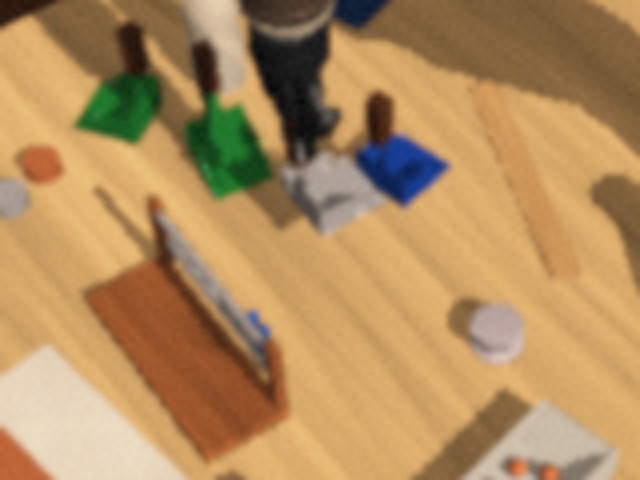

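The steel scoop is held upright and clear of the rack (crop ≈(330,190)), and the blue one beside it is untouched. Next: over to the tray, then locate its floor and sides by touch.

Run:
```python
from sc import *
o=bot.get_obs();bot.line_to(np.array(o["ee_pos"])+[0,0,110],rate=200)
p,R=lip(tw(3,0,110),TY,0);bot.move_ptp(p,R);print(bot.get_obs()["time_s"])
p,R=lip(tw(3,0,30),TY,0);print(bot.line_to(p,rate=100,force_limit=6))
p,R=lip(tw(3,0,2),TY,0);print("floor",bot.line_to(p,rate=30,force_limit=5))
def loc():
    o=bot.get_obs();q=np.array(o["ee_pos"]);R=np.array(o["tool_rot"])
    # invert: scoop lip in tray coords assuming R
    S=R@np.diag([-1,1,-1.]);L=q-S@np.array([GX[0]+82,0,GX[1]+6])-TR
    c,s=np.cos(TY),np.sin(TY);return np.array([c*L[0]+s*L[1],-s*L[0]+c*L[1],L[2]]),o["force"],o["time_s"]
print(loc());zf=loc()[0][2]
p,R=lip(tw(3,0,zf+4),TY,0);bot.line_to(p,rate=40)
for y in(14,-14):
    p,R=lip(tw(3,y,zf+4),TY,0);print(y,bot.line_to(p,rate=25,force_limit=5),loc())
    p,R=lip(tw(3,0,zf+4),TY,0);bot.line_to(p,rate=60)
save("scene","t1.png",(290,150,450,270),4)
```

```text
13.7583
False
floor True
(array([ 2.904, -0.628,  8.658]), array([ 0.801, -1.719,  3.847]), 15.4)
14 True (array([ 2.403,  6.726, 12.464]), array([ 1.387, -2.897,  0.027]), 16.0583)
-14 True (array([ 2.237, -5.477, 12.402]), array([-0.498,  0.184, -1.454]), 16.7)
```

View pics/t1.png

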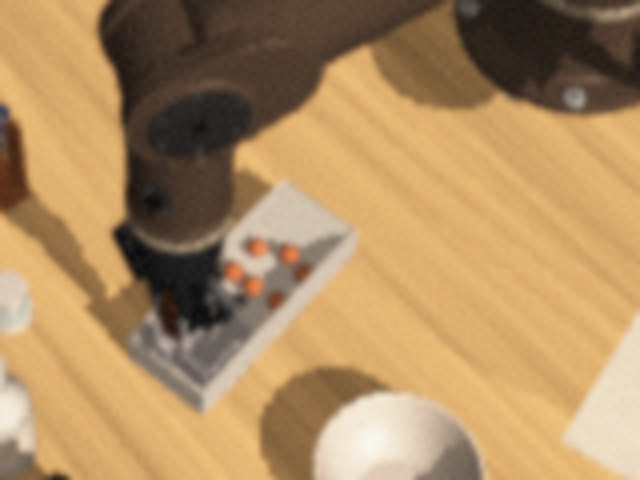

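The scoop sits in the far half, centred to within 1 mm with ±6 mm of play, and the floor is at z ≈8.7. Six beads lie ahead of it, around crop (265,270). Now the scooping stroke.

```bash
cat >> sc.py <<'E'
ZF=8.6;YC=.6
def go(x,z,th,rate,fl=None,y=YC):
    p,R=lip(tw(x,y,z),TY,th);return bot.line_to(p,rate=rate,ori=R,force_limit=fl)
def F(): o=bot.get_obs();return np.round(o["force"],1),round(o["time_s"],2)
E
python3 - <<'E'
from sc import *
go(3,ZF,-.02,30);print(F())
print(go(-60,ZF,-.02,45,30),F())
print(go(-91,ZF,-.02,40,30),F())
for th in(.09,.18,.27,.36):
    r=go(-93.5-82*np.sin(th),ZF+1+82*np.sin(th),th,50,35);print(th,r,F())
    if r:break
save("scene","s1.png",(290,150,450,270),4)
E
```

```text
(array([ 0.4,  1. , -2. ]), 17.27)
False (array([ 0.4,  0.2, -1.6]), 18.82)
False (array([ 0.4, -0.1, -2.5]), 19.74)
0.09 False (array([ 0.1, -0.9, -2.8]), 20.01)
0.18 False (array([ 0.1, -0.3, -3.2]), 20.26)
0.27 False (array([ 0.2,  0.7, -2.5]), 20.51)
0.36 False (array([-0.3, -0.1, -3. ]), 20.76)
```

View pics/s1.png

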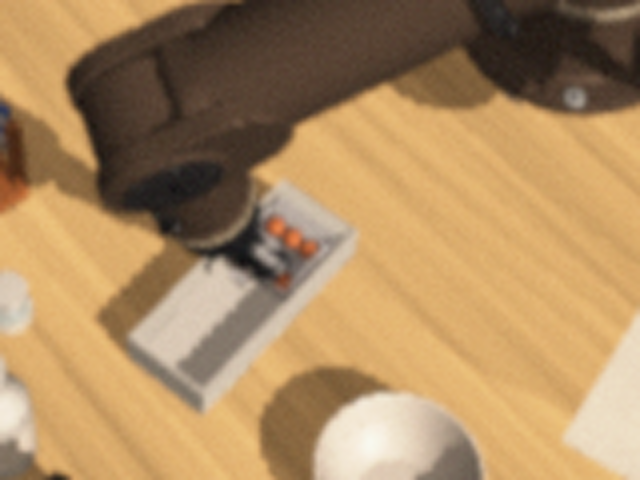

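Three beads show in a row in the pan at crop (292,238) and one at (282,282). The weight rise of about 0.8 N suggests most of them are in. Lift, tilt back a little and check.

Run:
```python
from sc import *
go(-121,ZF+1+82*np.sin(.36)+6,.42,40)
go(-121,95,.42,80)
bot.wait(.3);print(F())
save("scene","l1.png",(290,150,450,270),4)
for n in("scene","top"):
    bot.capture(n);L=bot.outline_of(n,"bead0");print(n,[(np.round(d["rect"]).tolist(),round(d["conf"],2)) for d in L if d["conf"]>.25])
```

```text
(array([ 0.7,  0.1, -2.4]), 22.21)
scene []
top []
```

View pics/l1.png

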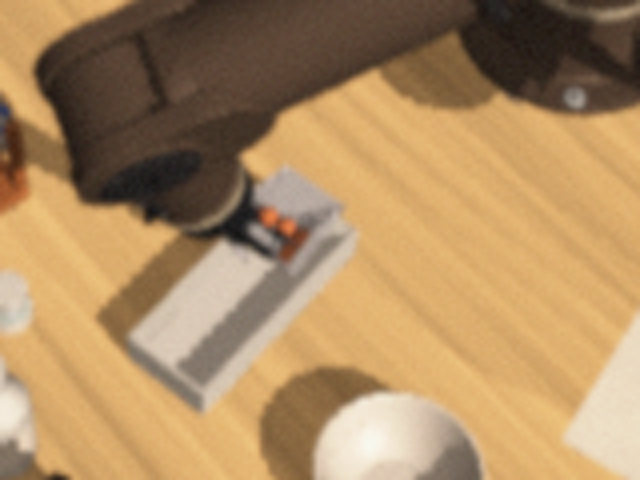

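The pan is clear of the tray, with beads at its back (crop ≈(285,230)) and none visible left in the tray. Now to the bowl, turning the mouth to +y, and tip them out.

Run:
```python
from sc import *
P0=tw(-121,YC,135);PS=-1.4
L1=BOWLP+28*sR(PS,0)[:,0]
p,R=lip(P0,TY,.42);bot.line_to(p,rate=100,ori=R)
for t in(.2,.4,.6,.8,1):
    a=TY+(PS-TY)*t;p,R=lip(P0+(L1+[0,0,115]-P0)*t,a,.42);bot.line_to(p,rate=110,ori=R)
print(F())
for th,z in((.1,100),(-.15,80),(-.35,70),(-.55,66),(-.75,66),(-.95,66)):
    p,R=lip(L1+[0,0,z],PS,th);bot.line_to(p,rate=80,ori=R)
bot.wait(.6);print(F())
save("scene","p1.png",(310,190,470,310),4)
```

```text
(array([ 0.7, -0.9, -1.6]), 25.34)
(array([-0. , -0.1, -2.1]), 29.19)
```

View pics/p1.png

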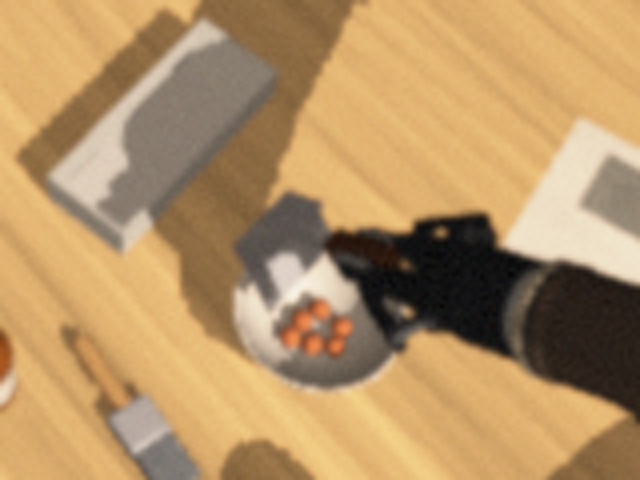

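All six beads are in the bowl (crop ≈(317,328)) and the scoop is empty. Next: up and away, then stand it on clear bench near (430,160).

Run:
```python
from sc import *
PS=-1.4;L1=BOWLP+28*sR(PS,0)[:,0]
p,R=lip(L1+[0,0,135],PS,-.95);bot.line_to(p,rate=120,ori=R)
for th in(-.5,0):
    p,R=lip(L1+[0,0,150],PS,th);bot.line_to(p,rate=150,ori=R)
D=np.array([430,155,0.]);PD=-.5
O0=L1+[0,0,150]+82*sR(PS,0)[:,0]
for t in(.33,.67,1):
    p,R=tool(O0+(D+[0,0,80]-O0)*t,PS+(PD-PS)*t,0);bot.line_to(p,rate=130,ori=R)
print(F())
p,R=tool(D+[0,0,12],PD,0);bot.line_to(p,rate=80,ori=R)
p,R=tool(D+[0,0,-4],PD,0);print(bot.line_to(p,rate=20,force_limit=4),F(),bot.get_obs()["ee_pos"])
bot.open();bot.wait(.2)
q=np.array(bot.get_obs()["ee_pos"]);bot.line_to(q+[0,0,150],rate=150);print(F())
p,R=tool(D+[-20,-150,200],0.1,0);bot.move_ptp(p,R);bot.wait(.5);print(F())
im=bot.capture("top");a=im[150:300,180:430];b=bot.capture("scene")[150:300,250:500]
cv2.imwrite("pics/f.png",np.hstack([cv2.resize(x,(400,240),interpolation=cv2.INTER_CUBIC) for x in(a,b)])[:,:,::-1])
```

```text
(array([ 1.3,  0.7, -1.7]), 32.73)
True (array([-1.6, -0.9,  8.5]), 34.32) [428.272 155.863 126.495]
(array([ 0.1, -0.4,  0.7]), 36.31)
(array([ 0.7, -0.2,  0.3]), 37.49)
```

View pics/f.png

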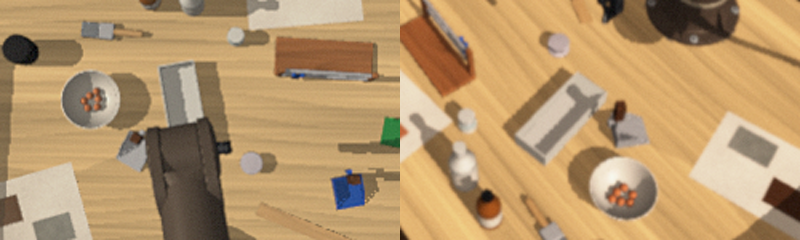

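The final picture shows the scoop standing upright and empty at scene-crop (627,125). The six beads are in the bowl at (622,195), everything else is in place, and the arm is clear.

```bash
python3 -c "
from bench import bot;print(bot.sign_off())"
```

```text
the job is handed in; nothing more can be done
None
```

The job is handed in at about 37.5 s of the 72 s allowed: all six beads are in the bowl, the empty scoop stands upright on the bench, and the last picture showed nothing else moved.

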